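# Feel the charger wells for leftover plugs, then seat the new cell

## Robot

A 6-joint arm with a two-finger parallel gripper is mounted at the origin on the work surface. World frame = base frame: x ahead of the robot, y to its left, z up, the work surface at z = 0. Lengths are in mm, angles in rad, forces in N, time in s.
With the tool pointing down it reaches from about 350 to 975 mm from the base axis. Payload 7.1 kg.
Tool frame: the origin (TCP) lies midway between the tips of the shut fingers; the grasp point (between the pads) lies 19 mm behind it (ctrl.hold_point_z is the distance from the TCP to the grasp point, in mm); x points along the fingers, y is the direction in which the jaws open and shut, and the axes are right-handed (so a half turn about x gives the same grasp; the last joint's range is limited). The gripper opens to 88 mm and grips with 3 to 60 N. Pads are 20 mm wide; open, the fingers measure 115 mm over their backs; the gripper's body (75 mm by 178 mm) begins 61 mm behind the grasp point.
Start: joints at [-1.155, 0.423, 1.63, -0, 1.089, -0.019], TCP at [263.283, -566.822, 222.675] pointing down, gripper open.
Joint ranges: [-3, 3], [-0.9, 2.11], [0.09, 2.58], [-1.31, 4.45], [0.11, 2.69], [-2.54, 2.54]. Speed limits (rad/s): [2.39, 2.39, 3.01, 3.14, 3.14, 3.14].

## Interface

Orientations are given as a rotation vector (axis times angle).
In Python, from workcell import ctrl, get_image, calibration gives the robot as it stands.
- The arm moves only by the tool move_arm, never from a script. Its argument "rows" is a list of rows, each a list of 5 numbers: the shift along the world's x, y, z in mm, then the turn about the world's z in rad, then the closure, from -1 (fully open) to 1 (shut). In form: [[tx, ty, tz, roll, jaw], ...]. A call has 1 to 12 rows; each row is the pose to reach, as a shift and turn from the pose measured when the call began; what a row does not reach only later rows make up. A row lasts 1/8 s, in which the tool goes at most 62.5 mm and 10.7 degrees, less where a joint would pass 70% of its speed; a pose out of reach is approached as far as the arm can. A call with a gripper value outside its range is refused whole. The fingers move at their own pace and stop on an object; the grip force is fixed at half the most. Time passes only in rows, so rows that repeat a pose let the fingers close. It gives the time, the measured TCP pose, the force and the opening at its end, in the units of the state.
- ctrl.get_obs(): the state, without advancing time (a new reading comes with each control period).
- get_image(name): name is "side" or "top" or "wrist"; returns the picture (420x560x3 uint8, blue, green, red); there is no depth.
- calibration(name): a dict with "fx", "fy", "cx", "cy" (pixels), "D" ([k1, k2, p1, p2, k3] as OpenCV has them; the pictures are not rectified), "view" (4x4, takes a point from world to camera coordinates); the wrist camera has in their place "T_tool_cam" (4x4, takes a point from camera to tool coordinates, whose origin is the TCP and whose axes are the tool frame's). Camera axes: x right, y up, looking along -z (the intrinsics and any distortion apply to the point x, -y, -z); pixel columns grow to the right and rows downward; lengths in mm; the calibration is good to about 2 mm. A picture is of the moment at which its call begins: read the wrist's pose just before it. calibration takes no time and is no camera call.
- ctrl.close_job(): hands the job in, once; it reports no verdict.
The state is a dict: "t": time; "qpos": joint angles; "qvel": joint speeds; "joint_torque": joint torques, N m; "ee_pos": TCP position; "orientation": TCP orientation; "ft_force": force on the tool from outside, world axes, zero at the start; "moment": the same for the moment, N m; "width": finger opening in mm.
Only numpy, scipy, OpenCV 4.12 (cv2) and the standard library are available. Lean on these libraries where they do the work, as an engineer would, in place of code of your own. Each camera call takes 0.05 s, during which the arm holds its last target.

## Task

Leftover spacer plugs are still sitting in some of the charger's three wells. Before touching the new green cell, take the yellow-handled feeler and touch lightly down into the wells until you have felt the bottom of the clear one, without pushing any contact down with it; put the feeler back in its stand. Then set the green cell upright, button up, into the clear well and press it firmly but without ramming until it is fully home with its contact pushed down, let go, and leave everything else on the bench where it is.

Things in the scene. Friction and masses are not known exactly. Their poses are not given: they have to be found in the camera images.
- charger: fixed charger: grey block 70 (x) by 150 (y) by 60 mm high, and a black hump 45 mm high, 30 mm deep along its +x side; origin: centre of the grey block's underside. Three upright round wells along its y, 22.5 mm across, each with a stiff push-down contact at the bottom. One well is clear; in the other two a leftover dark plug sits on the contact. Which is which changes and is hard to see
- well_0 (a point): centre of the mouth of charger well 0 (level with the top face, 60 mm above the bench), z up; at charger y = -45 mm. Depth from here to what is felt: 30 mm (dark pad on the contact) if the well is clear, 17 or 21 mm if a leftover plug is in it
- well_1 (a point): centre of the mouth of charger well 1 (level with the top face, 60 mm above the bench), z up; at charger y = 0 mm. Depth from here to what is felt: 30 mm (dark pad on the contact) if the well is clear, 17 or 21 mm if a leftover plug is in it
- well_2 (a point): centre of the mouth of charger well 2 (level with the top face, 60 mm above the bench), z up; at charger y = 45 mm. Depth from here to what is felt: 30 mm (dark pad on the contact) if the well is clear, 17 or 21 mm if a leftover plug is in it
- contact_0 (a joint): how far the contact under well 0 is pushed down, m: 0 raised (start), 0.005 fully down. It resists with about 7 N, has no spring and stays where it is left
- contact_1 (a joint): how far the contact under well 1 is pushed down, m: 0 raised (start), 0.005 fully down. It resists with about 7 N, has no spring and stays where it is left
- contact_2 (a joint): how far the contact under well 2 is pushed down, m: 0 raised (start), 0.005 fully down. It resists with about 7 N, has no spring and stays where it is left
- feeler: feeler: upright steel rod 8 mm across and 75 mm long under a yellow round handle 22 mm across and 55 mm long (130 mm in all, 60 g); origin at the rod's lower end (the feeling tip), z up along the rod; handle from z = 75 to 130 mm
- stand_hole (a point): centre of the mouth of the hole in the feeler's fixed aluminium stand (block 56 x 56 x 80 mm, mouth 80 mm above the bench, hole 14 mm across and 78 mm deep). The feeler hangs in it with its handle's lower shoulder on the mouth, tip 75 mm below
- cell: new green round cell, 21 mm across, body 67 mm long plus a 3 mm button on top (70 mm, 70 g); origin: centre of its flat lower end, z up to the button. Stands in a blue holder 60 x 60 x 18 mm with a 24 mm wide recess (lower end 6 mm above the bench). Fully home its lower end is 35 mm below the clear well's mouth: 30 mm free, then 5 mm pressing the contact down
- mouse: black computer mouse, 105 x 60 mm, 33 mm high, underside centre (bystander)
- flux_jar: white round jar, 68 mm across, 75 mm high, underside centre (bystander)
- meter: red multimeter lying flat, 150 x 80 mm, 40 mm high, underside centre (bystander)
- screwdriver: screwdriver lying on the bench (bystander)
- tape: yellow ring (empty tape core), 84 mm across, 18 mm high (bystander)
- spent_0: grey spent cell lying in the red bin, 21 mm across, 67 mm long (bystander)
- spent_1: second grey spent cell lying in the red bin, same size (bystander)

How it is judged (in metres and radians):
On the way:
1. the feeler's tip has touched the bottom of the clear well (deeper than 26 mm, pressing on it) while the new cell still stands in its holder (((horizontal distance between feeler and well_0 below 0.011 m and z of feeler in the frame of well_0 below -0.026 m) or (horizontal distance between feeler and well_1 below 0.011 m and z of feeler in the frame of well_1 below -0.026 m) or (horizontal distance between feeler and well_2 below 0.011 m and z of feeler in the frame of well_2 below -0.026 m)) and contact force between anything else and charger above 1.2 N and distance of cell from where it was at the start of the episode below 0.02 m), for 0.04 s.
At the end, for the whole second after the job is handed in: Green cell at rest, button up (tilt < 0.12 rad) in the clear well: lower end >= 33.5 mm below the mouth, within 6 mm of its axis, contact down >= 3.5 mm. Feeler at rest in its stand: tip >= 68 mm below the mouth, within 12 mm of its axis, tilt < 0.15 rad. Both released (((horizontal distance between cell and well_0 below 0.006 m and z of cell in the frame of well_0 below -0.0335 m and value of joint contact_0 above 0.0035 m) or (horizontal distance between cell and well_1 below 0.006 m and z of cell in the frame of well_1 below -0.0335 m and value of joint contact_1 above 0.0035 m) or (horizontal distance between cell and well_2 below 0.006 m and z of cell in the frame of well_2 below -0.0335 m and value of joint contact_2 above 0.0035 m)) and angle between cell's own z axis and vertical below 0.12 rad and linear speed of each of cell, feeler below 0.02 m/s and horizontal distance between feeler and stand_hole below 0.012 m and z of feeler in the frame of stand_hole below -0.068 m and angle between feeler's own z axis and vertical below 0.15 rad); the robot touches nothing.
It fails at once if contact 0 is pushed down more than 2 mm by anything but the new cell standing at the bottom of the clear well (value of joint contact_0 above 0.002 m and not (horizontal distance between cell and well_0 below 0.006 m and z of cell in the frame of well_0 below -0.0275 m)).
It fails at once if contact 1 is pushed down more than 2 mm by anything but the new cell standing at the bottom of the clear well (value of joint contact_1 above 0.002 m and not (horizontal distance between cell and well_1 below 0.006 m and z of cell in the frame of well_1 below -0.0275 m)).
It fails at once if contact 2 is pushed down more than 2 mm by anything but the new cell standing at the bottom of the clear well (value of joint contact_2 above 0.002 m and not (horizontal distance between cell and well_2 below 0.006 m and z of cell in the frame of well_2 below -0.0275 m)).
It fails at once if the charger is pressed with more than 30 N (contact force between anything else and charger above 30 N).
It fails at once if a bystander is moved more than 30 mm (distance of any of mouse, flux_jar, meter, screwdriver, tape, spent_0, spent_1 from where it was at the start of the episode above 0.03 m).
It also fails if it takes over 72 s, if anything falls off the work surface, if the arm or the gripper's body presses on something with over 40 N, if the wrist force passes 120 N, or if a joint passes its speed limit or range.

## Working session

There is one attempt and no reset: what is moved stays moved. The work goes in short steps, Python scripts to look and compute and a tool call to move; the robot and the scene stay as the last step left them, time stands still between calls to the robot, and variables do not carry over. Pictures are saved under pics/ and viewed, and the job is handed in when it is done.

Besides the shell and the picture viewer there is one more tool, called after ">>>" by a JSON object that holds its "method" and its "body". move_arm: Moves the arm, as the interface text tells. Its arguments: {"type":"object","properties":{"rows":{"type":"array"}},"required":["rows"]}

```bash
ls; mkdir -p pics
python3 - <<'E'
from workcell import ctrl,get_image,calibration
import cv2
print(ctrl.get_obs(), ctrl.hold_point_z)
for n in ("side","top","wrist"):
    cv2.imwrite(f"pics/{n}0.png",get_image(n)); print(n,calibration(n))
E
```

```text
pics
{'t': 0.0, 'qpos': array([-1.15498913e+00,  4.23857856e-01,  1.63070588e+00,  4.48183944e-05,
        1.08859216e+00, -1.90311414e-02]), 'qvel': array([-0.00046452,  0.00058246, -0.0014374 ,  0.0007801 , -0.00142201,
        0.00127493]), 'joint_torque': array([-1.21758691e-03, -5.44625258e+01, -2.73666233e+01,  6.43436029e-02,
        2.27896805e-02, -1.29309547e-04]), 'ee_pos': array([ 263.0771959 , -566.30877068,  221.88483559]), 'orientation': array([ 1.98120471,  0.43927174, -1.98175095]), 'ft_force': array([-0.18173824,  0.33171611,  0.4896349 ]), 'moment': array([-0.01709861, -0.00855455, -0.03612906]), 'width': 87.89334921248872} 18.700000000000003
side {'fx': 499.87114388952295, 'fy': 499.87114388952295, 'cx': 294.62457093825634, 'cy': 207.87915856762902, 'D': array([-0.08391474,  0.        ,  0.        ,  0.        ,  0.        ]), 'view': array([[-9.99810937e-01, -1.81299241e-02,  7.02825052e-03,
         5.64241012e+02],
       [ 1.55764415e-02, -5.30415202e-01,  8.47594884e-01,
        -4.70856219e+01],
       [-1.16389400e-02,  8.47544111e-01,  5.30597320e-01,
    
[... 478 characters left out ...]
02570e-01,  2.38112134e-02,  9.88123983e-01,
        -1.09318682e+03],
       [ 0.00000000e+00,  0.00000000e+00,  0.00000000e+00,
         1.00000000e+00]])}
wrist {'fx': 357.1421626258855, 'fy': 357.1421626258855, 'cx': 281.5262376444676, 'cy': 208.47627095257596, 'D': array([-0.03623695,  0.        ,  0.        ,  0.        ,  0.        ]), 'T_tool_cam': array([[-8.67744943e-04,  3.06716743e-01, -9.51800445e-01,
        -1.62468313e+02],
       [ 9.99999497e-01,  7.45031514e-04, -6.71601774e-04,
        -4.41929052e-01],
       [ 5.03129818e-04, -9.51800549e-01, -3.06717235e-01,
        -8.36878562e+01],
       [ 0.00000000e+00,  0.00000000e+00,  0.00000000e+00,
         1.00000000e+00]])}
```

View pics/side0.png

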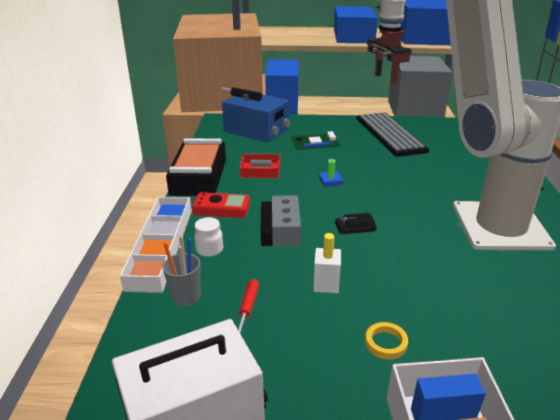

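View pics/top0.png

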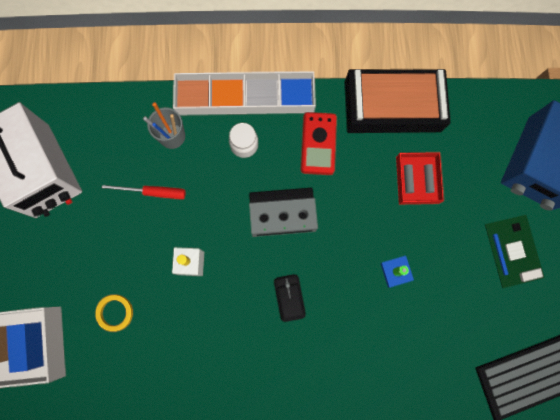

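View pics/wrist0.png

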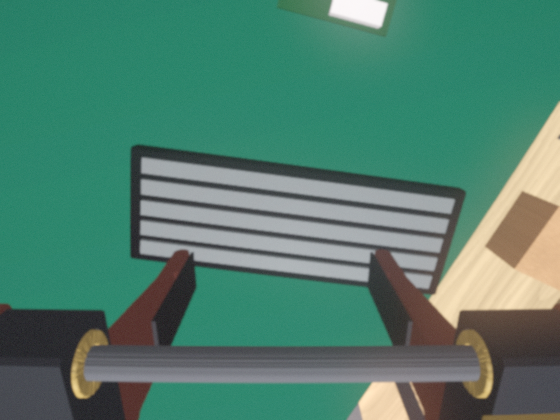

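```bash
cat > h.py <<'E'
from workcell import ctrl,get_image,calibration
import cv2,numpy as np
from scipy.spatial.transform import Rotation as R
def ray(n,uv,pose=None):
    c=calibration(n);K=np.array([[c['fx'],0,c['cx']],[0,c['fy'],c['cy']],[0,0,1]])
    p=cv2.undistortPoints(np.array([[uv]],float),K,np.array(c['D'],float))[0,0]
    d=np.array([p[0],-p[1],-1.])
    if n=='wrist':
        T=np.eye(4);T[:3,:3]=R.from_rotvec(pose[1]).as_matrix();T[:3,3]=pose[0];M=T@c['T_tool_cam']
    else: M=np.linalg.inv(c['view'])
    d=M[:3,:3]@d
    return M[:3,3],d/np.linalg.norm(d)
def plane(n,uv,z,pose=None):
    o,d=ray(n,uv,pose);return o+d*(z-o[2])/d[2]
def tri(a,b):
    A=np.zeros((3,3));B=np.zeros(3)
    for o,d in (a,b):
        P=np.eye(3)-np.outer(d,d);A+=P;B+=P@o
    x=np.linalg.solve(A,B);return x,[np.linalg.norm((np.eye(3)-np.outer(d,d))@(x-o)) for o,d in (a,b)]
def proj(n,X,pose=None):
    c=calibration(n);K=np.array([[c['fx'],0,c['cx']],[0,c['fy'],c['cy']],[0,0,1]])
    if n=='wrist':
        T=np.eye(4);T[:3,:3]=R.from_rotvec(pose[1]).as_matrix();T[:3,3]=pose[0];V=np.linalg.inv(T@c['T_tool_cam'])
    else:V=np.array(c['view'])
    p=V@np.append(X,1);return cv2.projectPoints(np.array([[[p[0],-p[1],-p[2]]]]),np.zeros(3),np.zeros(3),K,np.array(c['D'],float))[0].ravel()
E
python3 - <<'E'
from h import *
o=ctrl.get_obs();print(R.from_rotvec(o['orientation']).as_matrix().round(3))
t=cv2.imread('pics/top0.png');s=cv2.imread('pics/side0.png')
for nm,im,(x0,y0,x1,y1) in (("t",t,(160,170,460,340)),("s",s,(230,130,400,310))):
    cv2.imwrite(f'pics/crop_{nm}.png',cv2.resize(im[y0:y1,x0:x1],None,fx=2.6 if nm=='t' else 3.3,fy=2.6 if nm=='t' else 3.3,interpolation=cv2.INTER_CUBIC))
def blobs(im,lo,hi,box):
    x0,y0,x1,y1=box
    h=cv2.cvtColor(im,cv2.COLOR_BGR2HSV);m=cv2.inRange(h,lo,hi);mm=np.zeros_like(m);mm[y0:y1,x0:x1]=m[y0:y1,x0:x1]
    n,l,st,c=cv2.connectedComponentsWithStats(mm)
    for i in range(1,n):
        if st[i,4]>5: print(st[i],c[i].round(1))
for nm,im,b1,b2 in (("top",t,(165,240,215,285),(375,250,420,295)),("side",s,(310,225,350,300),(310,150,350,190))):
    print(nm,'yellow');blobs(im,(20,120,100),(34,255,255),b1)
    print(nm,'green');blobs(im,(45,150,130),(75,255,255),b2)
    print(nm,'blue');blobs(im,(100,120,80),(125,255,255),b2)
print('dark wells');blobs(t,(0,0,0),(180,255,60),(245,200,322,235))
E
```

```text
[[-0.     0.421 -0.907]
 [ 0.001 -0.907 -0.421]
 [-1.    -0.001 -0.   ]]
top yellow
[177 255  13  10 103] [182.8 259.6]
top green
[398 266  10  10  39] [402.2 270.4]
top blue
[381 256  33  32 566] [395.9 271.4]
side yellow
[324 233  10  25 229] [328.3 244.9]
side green
[328 163   7  15  82] [331.  170.1]
side blue
[319 171  24  16 262] [330.5 179.2]
dark wells
[250 200  29   3  49] [260.9 200.5]
[279 213   9   7  48] [283.1 216.1]
[299 212   8   7  46] [302.5 214.9]
[260 214   8   8  50] [263.5 217.6]
[263 230  48   5  55] [286.6 232.4]
```

View pics/crop_t.png

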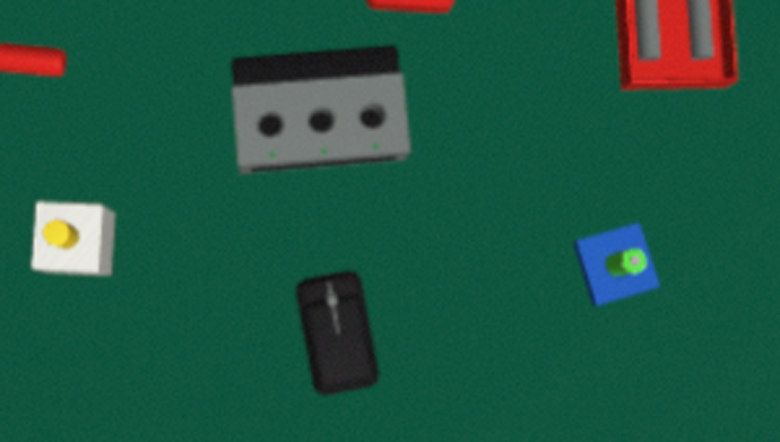

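View pics/crop_s.png

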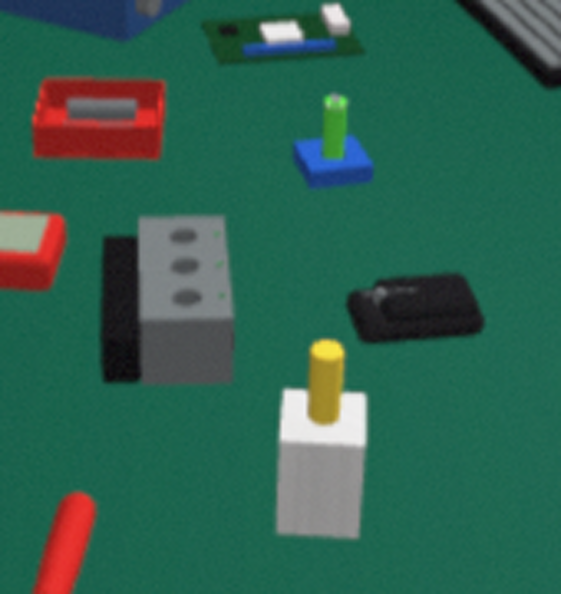

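Run:
```python
from h import *
def f(n,u,v):return u,v
T=lambda a,b:(160+a/2.6-.5+.2,170+b/2.6-.3);S=lambda a,b:(230+a/3.3-.35,130+b/3.3-.35)
print('feeler top',plane('top',T(56,232),135),plane('side',S(327,349),135),tri(ray('top',T(56,232)),ray('side',S(327,349))))
print('cell top',plane('top',T(634,261),75),plane('side',S(336,100),75),tri(ray('top',T(634,261)),ray('side',S(336,100))))
for a,b,c,d in ((372,116,184,236),(320,120,185,265),(270,124,187,297)):
    print('well',plane('top',T(a,b),60),plane('side',S(c,d),60))
print('block corners', [plane('top',T(*p),60)[:2].round(1) for p in ((233,87),(404,73),(410,152),(238,166))])
print('stand top', [plane('top',T(*p),80)[:2].round(1) for p in ((37,202),(104,205),(100,275),(32,270))])
o=ctrl.get_obs();print(plane('top',T(633,261),76))
```

```text
feeler top [486.72030244 251.64147259 135.        ] [487.92078022 252.02076391 135.        ] (array([487.3188675, 251.6459435, 134.6615273]), [np.float64(0.575456415772301), np.float64(0.575456415772244)])
cell top [ 456.36270979 -230.95705907   75.        ] [ 457.99965049 -227.64742779   75.        ] (array([ 457.08999063, -231.58983949,   72.95674716]), [np.float64(0.6444053551159257), np.float64(0.6444053551159143)])
well [588.6718849  -10.37908122  60.        ] [589.43355476  -9.2187162   60.        ]
well [585.94186371  35.26587067  60.        ] [587.17528702  34.45094764  60.        ]
well [583.18901965  79.03925286  60.        ] [584.14593237  79.878266    60.        ]
block corners [array([616.6, 111. ]), array([626.6, -39.7]), array([556.2, -42.7]), array([546.7, 107.4])]
stand top [array([516.6, 277.9]), array([513. , 220.9]), array([453.9, 224.2]), array([459.1, 281.6])]
[ 456.34161317 -229.81646947   76.        ]
```

>>> {"method": "move_arm", "body": {"rows": [[30,60,30,0.18,-1],[50,120,30,0.36,-1],[70,180,30,0.54,-1],[85,240,30,0.72,-1],[100,300,30,0.9,-1],[120,360,30,1.08,-1],[130,420,30,1.195,-1],[150,480,30,1.195,-1],[170,540,30,1.195,-1],[190,600,30,1.195,-1],[200,660,30,1.195,-1],[210,700,30,1.195,-1]]}}

```text
t: 1.65
ee_pos: [473.1, 136.0, 252.0]
orientation: [1.164, 1.238, -1.166]
ft_force: [1.0, -0.5, -0.1]
width: 88.2
```

Run:
```python
from h import *
o=ctrl.get_obs();print(o['t'],o['ee_pos'],o['qpos'],o['width'],o['ft_force']);print(R.from_rotvec(o['orientation']).as_matrix().round(3))
cv2.imwrite("pics/w1.png",get_image('wrist'))
```

```text
1.65 [473.10992422 135.9513108  252.04372872] [2.55495955e-01 1.90326664e-01 1.88862710e+00 2.63128729e-04
 1.06372753e+00 1.95165348e-01] 88.22975943152146 [ 0.98842054 -0.54608576 -0.07743352]
[[-0.001  0.998  0.06 ]
 [-0.     0.06  -0.998]
 [-1.    -0.001 -0.   ]]
```

View pics/w1.png

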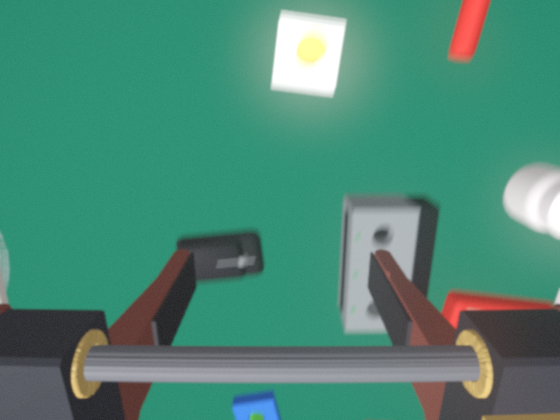

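Run:
```python
from h import *
o=ctrl.get_obs();P=(o['ee_pos'],o['orientation'])
im=cv2.imread('pics/w1.png')
print('feeler',plane('wrist',(311,50),135,P))
for uv in ((383,236),(375,312)): print(plane('wrist',uv,60,P))
print(proj('wrist',o['ee_pos']+np.array([0,0,18.7]),P))
```

```text
feeler [488.0177494  256.70518281 135.        ]
[586.08649324  86.60611531  60.        ]
[591.07660388  -8.02751392  60.        ]
[284.04681924 288.21510942]
```

>>> {"method": "move_arm", "body": {"rows": [[10,60,0,0,-1],[14,100,-40,0,-1],[14,116,-50,0,-1],[14,116,-50,0,-1],[14,116,-50,0,-1],[14,116,-50,0,-1]]}}

```text
t: 2.45
ee_pos: [489.3, 255.2, 203.5]
orientation: [1.169, 1.238, -1.162]
ft_force: [0.9, -0.5, 0.1]
width: 87.7
```

Run:
```python
from h import *
o=ctrl.get_obs();P=(o['ee_pos'],o['orientation']);print(o['t'],o['ee_pos'])
im=get_image('wrist');cv2.imwrite("pics/w2.png",im)
h=cv2.cvtColor(im,cv2.COLOR_BGR2HSV);m=cv2.inRange(h,(20,100,100),(34,255,255))
n,l,st,c=cv2.connectedComponentsWithStats(m)
for i in range(1,n):
    if st[i,4]>50: print(st[i],c[i].round(1),plane('wrist',c[i],135,P))
print(proj('wrist',[487.3,251.6,135],P))
```

```text
2.45 [489.3244357  255.16467602 203.49482893]
[ 118    0   93   37 1720] [166.7  17.7] [413.3910626  379.01665066 135.        ]
[265 207  28  37 693] [277.5 227.7] [485.71754714 251.42098617 135.        ]
[  71  330   36   69 1066] [ 84.5 364.6] [336.95934458 124.32237759 135.        ]
[ 456  330   37   68 1099] [478.  364.2] [653.98913514 142.96330905 135.        ]
[482 414  78   6 312] [523.3 417.2] [708.89357897  87.59705932 135.        ]
[279.75695181 227.54853703]
```

View pics/w2.png

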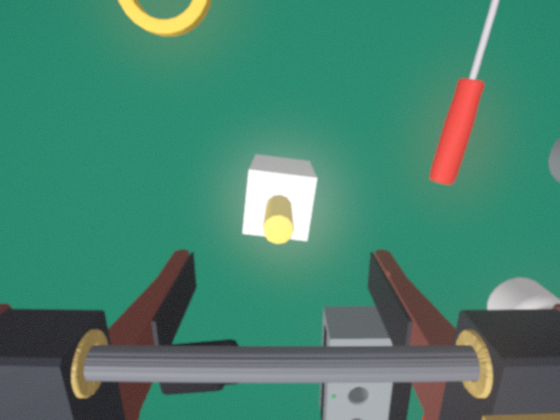

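Run:
```python
from h import *
o=ctrl.get_obs();print(o['t'],o['ee_pos'],o['qvel'])
```

```text
2.5 [489.29989991 255.26516965 203.39848335] [ 0.0059047   0.00404261 -0.00079293  0.00059619 -0.00251045  0.00076288]
```

>>> {"method": "move_arm", "body": {"rows": [[0,0,0,0,-1],[0,0,0,0,-1]]}}

```text
t: 2.75
ee_pos: [489.5, 254.9, 203.8]
orientation: [1.169, 1.237, -1.162]
ft_force: [-0.1, 0.0, 0.2]
width: 88.2
```

>>> {"method": "move_arm", "body": {"rows": [[-2.5,-4,-30,0,-1],[-2.5,-4,-70,0,-1],[-2.5,-4,-100,0,-1],[-2.5,-4,-111,0,-1],[-2.5,-4,-111,0,-1],[-2.5,-4,-111,0,-1]]}}

```text
t: 3.5
ee_pos: [487.9, 251.4, 94.0]
orientation: [1.171, 1.236, -1.16]
ft_force: [0.3, -0.1, 0.2]
width: 87.5
```

Run:
```python
from h import *
o=ctrl.get_obs();P=(o['ee_pos'],o['orientation']);print(o['t'],o['ee_pos'],o['ft_force'])
im=get_image('wrist');cv2.imwrite("pics/w3.png",im)
cv2.imwrite("pics/s3.png",cv2.resize(get_image('side')[150:330,230:430],None,fx=3,fy=3))
print(proj('wrist',[487.3,251.6,135],P))
```

```text
3.5 [487.87498703 251.36545432  93.95286193] [ 0.34083987 -0.14563435  0.2111608 ]
[283.43292654 316.45296818]
```

View pics/w3.png

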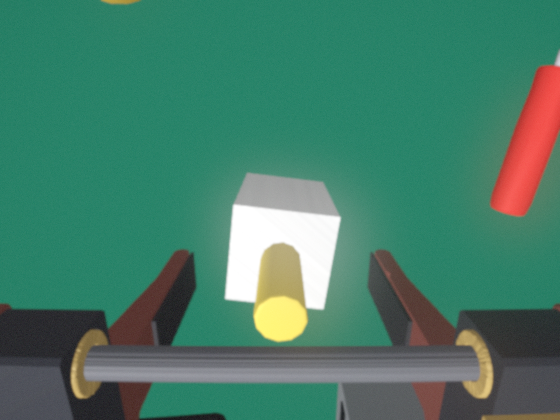

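View pics/s3.png

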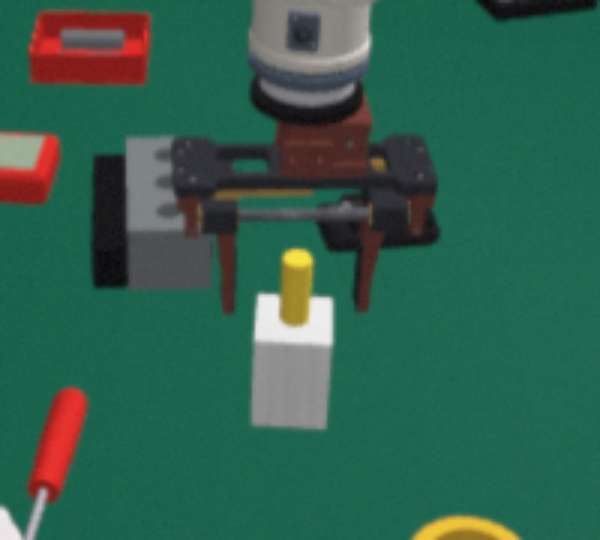

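>>> {"method": "move_arm", "body": {"rows": [[-0.5,0,0,0,1],[-0.5,0,0,0,1],[-0.5,0,0,0,1],[-0.5,0,0,0,1],[-0.5,0,0,0,1],[-0.5,0,0,0,1],[-0.5,0,0,0,1]]}}

```text
t: 4.47
ee_pos: [487.3, 251.3, 94.0]
orientation: [1.171, 1.236, -1.16]
ft_force: [0.0, -0.3, 0.2]
width: 21.3
```

>>> {"method": "move_arm", "body": {"rows": [[0,0,25,0,1],[0,0,60,0,1],[0,0,95,0,1],[0,0,105,0,1],[20,-40,105,0,1],[50,-90,105,0,1],[80,-140,105,0,1],[96,-172,100,0,1],[96,-172,90,0,1],[96,-172,90,0,1],[96,-172,90,0,1]]}}

```text
t: 5.85
ee_pos: [582.5, 80.4, 183.5]
orientation: [1.17, 1.238, -1.16]
ft_force: [0.1, 0.0, 0.2]
width: 21.2
```

Run:
```python
from h import *
o=ctrl.get_obs();P=(o['ee_pos'],o['orientation']);print(o['t'],o['ee_pos'],o['ft_force'])
im=get_image('wrist');cv2.imwrite("pics/w4.png",im)
cv2.imwrite("pics/s4.png",cv2.resize(get_image('side')[130:280,220:370],None,fx=4,fy=4,interpolation=cv2.INTER_CUBIC))
t=o['ee_pos']+[0,0,-89];print('tip side',proj('side',t),'well',proj('side',[583.5,79.4,60]),'wrist',proj('wrist',t,P),proj('wrist',[583.5,79.4,60],P))
```

```text
5.85 [582.53788967  80.39171024 183.5438245 ] [0.14141089 0.01388975 0.20771071]
tip side [286.93567428 208.08895622] well [286.58035193 219.54911234] wrist [282.65878725 213.56123251] [283.47118736 201.68343808]
```

View pics/w4.png

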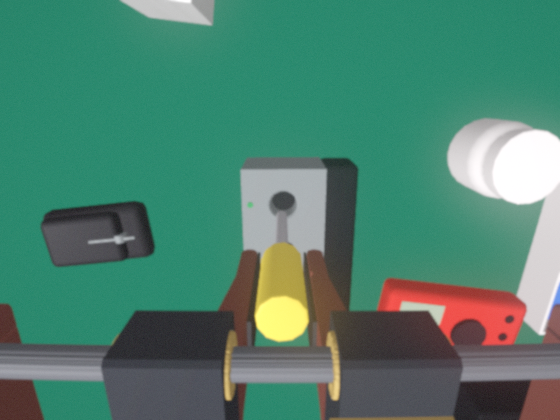

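View pics/s4.png

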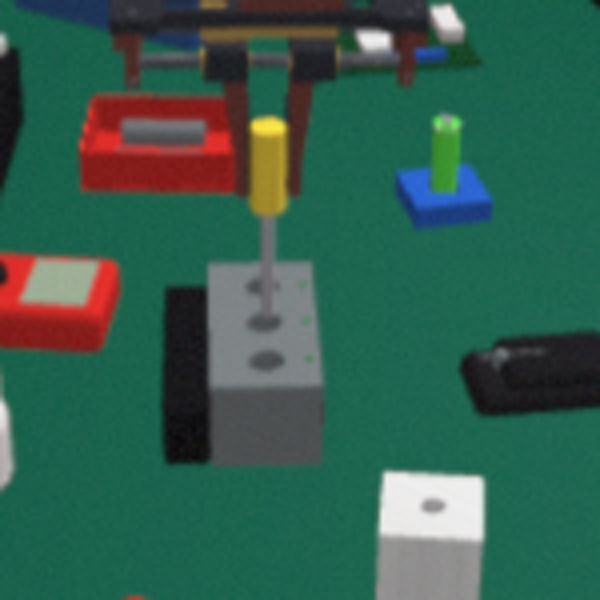

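>>> {"method": "move_arm", "body": {"rows": [[1,-1,-20,0,1],[1,-1,-35,0,1],[1,-1,-45,0,1],[1,-1,-49,0,1],[1,-1,-49,0,1]]}}

```text
t: 6.58
ee_pos: [584.0, 79.4, 135.0]
orientation: [1.17, 1.237, -1.159]
ft_force: [-0.4, 0.1, -1.0]
width: 21.9
```

>>> {"method": "move_arm", "body": {"rows": [[0,0,-1,0,1],[0,0,-1.5,0,1],[0,0,-1.5,0,1]]}}

```text
t: 6.95
ee_pos: [584.1, 79.4, 133.7]
orientation: [1.17, 1.237, -1.159]
ft_force: [0.3, 0.1, 0.0]
width: 21.3
```

>>> {"method": "move_arm", "body": {"rows": [[0,0,-1,0,1],[0,0,-1,0,1]]}}

```text
t: 7.2
ee_pos: [584.1, 79.4, 132.7]
orientation: [1.17, 1.237, -1.159]
ft_force: [0.6, -0.1, -0.9]
width: 21.4
```

>>> {"method": "move_arm", "body": {"rows": [[0,0,-0.8,0,1],[0,0,-0.8,0,1]]}}

```text
t: 7.45
ee_pos: [584.2, 79.4, 132.0]
orientation: [1.17, 1.237, -1.159]
ft_force: [0.5, 1.2, -0.4]
width: 21.5
```

>>> {"method": "move_arm", "body": {"rows": [[0,0,-0.8,0,1],[0,0,-0.8,0,1]]}}

```text
t: 7.7
ee_pos: [584.4, 79.5, 131.7]
orientation: [1.17, 1.237, -1.158]
ft_force: [-1.1, -0.2, 4.3]
width: 21.3
```

>>> {"method": "move_arm", "body": {"rows": [[0,0,-0.7,0,1],[0,0,-0.7,0,1]]}}

```text
t: 7.95
ee_pos: [584.4, 79.5, 131.5]
orientation: [1.17, 1.237, -1.158]
ft_force: [-1.6, 1.0, 5.9]
width: 21.1
```

>>> {"method": "move_arm", "body": {"rows": [[0,0,15,0,1],[0,0,32,0,1],[1,-10,34,0,1],[2,-30,34,0,1],[2,-44.5,34,0,1],[2,-44.5,20,0,1],[2,-44.5,4,0,1],[2,-44.5,2,0,1],[2,-44.5,2,0,1]]}}

```text
t: 9.07
ee_pos: [586.1, 35.4, 132.8]
orientation: [1.17, 1.238, -1.158]
ft_force: [0.2, 0.4, -0.1]
width: 21.6
```

>>> {"method": "move_arm", "body": {"rows": [[0,0,-1,0,1],[0,0,-1,0,1]]}}

```text
t: 9.32
ee_pos: [586.3, 35.6, 132.0]
orientation: [1.17, 1.237, -1.158]
ft_force: [-0.1, 0.0, -0.1]
width: 21.4
```

>>> {"method": "move_arm", "body": {"rows": [[0,0,-0.8,0,1],[0,0,-0.8,0,1]]}}

```text
t: 9.57
ee_pos: [586.4, 35.6, 131.4]
orientation: [1.17, 1.237, -1.158]
ft_force: [0.0, -0.6, -0.4]
width: 21.4
```

>>> {"method": "move_arm", "body": {"rows": [[0,0,-1,0,1],[0,0,-1,0,1]]}}

```text
t: 9.82
ee_pos: [586.3, 35.6, 130.3]
orientation: [1.17, 1.237, -1.158]
ft_force: [-0.2, -0.5, -0.9]
width: 21.5
```

>>> {"method": "move_arm", "body": {"rows": [[0,0,-1,0,1],[0,0,-1,0,1]]}}

```text
t: 10.07
ee_pos: [586.2, 35.6, 129.2]
orientation: [1.17, 1.237, -1.158]
ft_force: [0.4, 0.3, -0.2]
width: 21.4
```

>>> {"method": "move_arm", "body": {"rows": [[0,0,-1,0,1],[0,0,-1,0,1]]}}

```text
t: 10.32
ee_pos: [586.2, 35.5, 128.1]
orientation: [1.169, 1.238, -1.158]
ft_force: [0.6, 0.2, -0.7]
width: 21.3
```

>>> {"method": "move_arm", "body": {"rows": [[0,0,-0.8,0,1],[0,0,-0.8,0,1]]}}

```text
t: 10.58
ee_pos: [586.4, 35.6, 127.8]
orientation: [1.17, 1.237, -1.158]
ft_force: [-1.2, -0.4, 3.6]
width: 21.0
```

>>> {"method": "move_arm", "body": {"rows": [[0,0,15,0,1],[0,0,36,0,1],[1,-10,38,0,1],[2,-30,38,0,1],[2.5,-45.5,38,0,1],[2.5,-45.5,22,0,1],[2.5,-45.5,4,0,1],[2.5,-45.5,2,0,1],[2.5,-45.5,2,0,1]]}}

```text
t: 11.7
ee_pos: [588.6, -9.5, 129.0]
orientation: [1.169, 1.239, -1.158]
ft_force: [-0.5, 0.0, -0.9]
width: 21.8
```

>>> {"method": "move_arm", "body": {"rows": [[0,0,-1,0,1],[0,0,-1.6,0,1],[0,0,-2.2,0,1],[0,0,-2.2,0,1]]}}

```text
t: 12.2
ee_pos: [588.6, -9.5, 127.0]
orientation: [1.169, 1.238, -1.158]
ft_force: [-0.3, 0.7, -0.3]
width: 21.2
```

>>> {"method": "move_arm", "body": {"rows": [[0,0,-1,0,1],[0,0,-1,0,1]]}}

```text
t: 12.45
ee_pos: [588.6, -9.5, 126.0]
orientation: [1.169, 1.238, -1.158]
ft_force: [-0.4, -0.4, -0.4]
width: 21.6
```

>>> {"method": "move_arm", "body": {"rows": [[0,0,-1,0,1],[0,0,-1,0,1]]}}

```text
t: 12.7
ee_pos: [588.5, -9.5, 124.8]
orientation: [1.169, 1.239, -1.158]
ft_force: [0.0, -0.7, -0.1]
width: 21.7
```

>>> {"method": "move_arm", "body": {"rows": [[2,0,0,0,1],[4,0,0,0,1],[5,0,0,0,1],[5.5,0,0,0,1],[5.5,0,0,0,1]]}}

```text
t: 13.32
ee_pos: [594.1, -9.5, 124.8]
orientation: [1.169, 1.238, -1.158]
ft_force: [0.6, 0.7, -0.2]
width: 21.5
```

>>> {"method": "move_arm", "body": {"rows": [[0.7,0,0,0,1],[0.7,0,0,0,1]]}}

```text
t: 13.58
ee_pos: [594.8, -9.6, 124.8]
orientation: [1.169, 1.239, -1.158]
ft_force: [0.0, 0.3, 0.3]
width: 21.2
```

>>> {"method": "move_arm", "body": {"rows": [[0.7,0,0,0,1],[0.7,0,0,0,1]]}}

```text
t: 13.82
ee_pos: [595.5, -9.5, 124.8]
orientation: [1.169, 1.238, -1.158]
ft_force: [-0.1, -0.2, 0.1]
width: 21.6
```

>>> {"method": "move_arm", "body": {"rows": [[0.7,0,0,0,1],[0.7,0,0,0,1]]}}

```text
t: 14.08
ee_pos: [596.3, -9.5, 124.8]
orientation: [1.169, 1.238, -1.158]
ft_force: [-0.6, 0.1, -0.6]
width: 21.7
```

>>> {"method": "move_arm", "body": {"rows": [[0.5,0,0,0,1],[0.5,0,0,0,1]]}}

```text
t: 14.32
ee_pos: [596.9, -9.5, 124.9]
orientation: [1.169, 1.238, -1.158]
ft_force: [-0.3, 0.3, -0.0]
width: 21.6
```

>>> {"method": "move_arm", "body": {"rows": [[0.6,0,0,0,1],[0.6,0,0,0,1]]}}

```text
t: 14.58
ee_pos: [597.5, -9.5, 124.9]
orientation: [1.169, 1.238, -1.158]
ft_force: [-0.6, 0.0, -1.0]
width: 21.4
```

>>> {"method": "move_arm", "body": {"rows": [[0.6,0,0,0,1],[0.6,0,0,0,1]]}}

```text
t: 14.82
ee_pos: [598.0, -9.5, 124.8]
orientation: [1.169, 1.239, -1.158]
ft_force: [-1.1, -0.4, -0.5]
width: 21.6
```

Run:
```python
from h import *
o=ctrl.get_obs();P=(o['ee_pos'],o['orientation']);print(o['t'],o['ee_pos'],o['ft_force'],o['moment'])
im=get_image('wrist');cv2.imwrite("pics/w5.png",im)
cv2.imwrite("pics/s5.png",cv2.resize(get_image('side')[130:280,220:370],None,fx=4,fy=4,interpolation=cv2.INTER_CUBIC))
```

```text
14.825 [598.00613096  -9.53321711 124.83191195] [-1.08071302 -0.439134   -0.53530092] [-0.01044629  0.06032772  0.01567512]
```

View pics/w5.png

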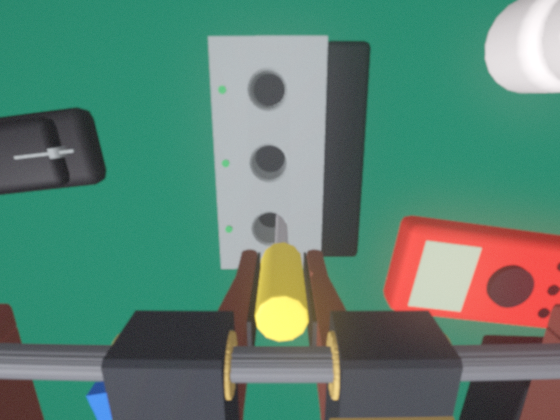

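View pics/s5.png

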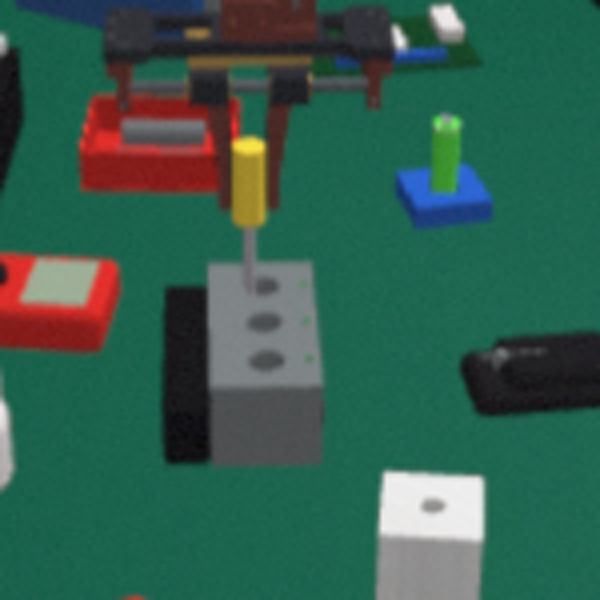

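>>> {"method": "move_arm", "body": {"rows": [[-5,0,0,0,1],[-10,0,0,0,1],[-14,0,0,0,1],[-15,0,0,0,1],[-15,0,0,0,1]]}}

```text
t: 15.55
ee_pos: [583.0, -9.5, 124.9]
orientation: [1.169, 1.238, -1.158]
ft_force: [-0.0, 0.0, -0.5]
width: 21.4
```

>>> {"method": "move_arm", "body": {"rows": [[-0.6,0,0,0,1],[-0.6,0,0,0,1]]}}

```text
t: 15.8
ee_pos: [582.5, -9.5, 124.9]
orientation: [1.169, 1.238, -1.158]
ft_force: [-0.8, 1.0, 0.8]
width: 21.4
```

>>> {"method": "move_arm", "body": {"rows": [[-0.6,0,0,0,1],[-0.6,0,0,0,1]]}}

```text
t: 16.05
ee_pos: [582.3, -9.6, 125.0]
orientation: [1.169, 1.238, -1.157]
ft_force: [1.0, 0.0, -0.5]
width: 21.3
```

>>> {"method": "move_arm", "body": {"rows": [[-0.6,0,0,0,1],[-0.6,0,0,0,1]]}}

```text
t: 16.3
ee_pos: [582.0, -9.6, 125.1]
orientation: [1.17, 1.237, -1.157]
ft_force: [2.4, -0.2, -1.1]
width: 21.4
```

>>> {"method": "move_arm", "body": {"rows": [[4,0,0,0,1],[7.6,2,0,0,1],[7.6,5,0,0,1],[7.6,6,0,0,1],[7.6,6,0,0,1]]}}

```text
t: 16.92
ee_pos: [589.5, -3.6, 125.0]
orientation: [1.169, 1.237, -1.157]
ft_force: [0.3, 0.3, 0.1]
width: 21.5
```

>>> {"method": "move_arm", "body": {"rows": [[0,0.6,0,0,1],[0,0.6,0,0,1]]}}

```text
t: 17.18
ee_pos: [589.4, -3.2, 125.0]
orientation: [1.169, 1.237, -1.157]
ft_force: [-0.5, -2.5, -0.3]
width: 21.3
```

>>> {"method": "move_arm", "body": {"rows": [[0,0.6,0,0,1],[0,0.6,0,0,1]]}}

```text
t: 17.42
ee_pos: [589.4, -2.9, 125.0]
orientation: [1.168, 1.237, -1.157]
ft_force: [-0.3, -3.7, -1.1]
width: 21.1
```

>>> {"method": "move_arm", "body": {"rows": [[0,-5,0,0,1],[0,-10,0,0,1],[0,-13,0,0,1],[0,-14,0,0,1],[0,-14,0,0,1]]}}

```text
t: 18.05
ee_pos: [589.4, -16.9, 125.1]
orientation: [1.169, 1.237, -1.157]
ft_force: [-0.6, -0.3, -0.6]
width: 21.6
```

>>> {"method": "move_arm", "body": {"rows": [[0,-0.6,0,0,1],[0,-0.6,0,0,1]]}}

```text
t: 18.3
ee_pos: [589.4, -17.4, 125.1]
orientation: [1.169, 1.237, -1.157]
ft_force: [-0.4, 0.4, -1.0]
width: 21.3
```

>>> {"method": "move_arm", "body": {"rows": [[0,-0.6,0,0,1],[0,-0.6,0,0,1]]}}

```text
t: 18.55
ee_pos: [589.4, -18.0, 125.0]
orientation: [1.168, 1.237, -1.157]
ft_force: [-0.2, -0.2, 0.1]
width: 21.6
```

>>> {"method": "move_arm", "body": {"rows": [[0,-0.6,0,0,1],[0,-0.6,0,0,1]]}}

```text
t: 18.8
ee_pos: [589.4, -18.7, 125.0]
orientation: [1.169, 1.237, -1.157]
ft_force: [0.4, 0.4, -0.9]
width: 21.9
```

>>> {"method": "move_arm", "body": {"rows": [[0,-0.6,0,0,1],[0,-0.6,0,0,1]]}}

```text
t: 19.05
ee_pos: [589.4, -19.2, 125.0]
orientation: [1.169, 1.237, -1.157]
ft_force: [-0.4, -0.7, -0.1]
width: 21.2
```

>>> {"method": "move_arm", "body": {"rows": [[0,-0.6,0,0,1],[0,-0.6,0,0,1]]}}

```text
t: 19.3
ee_pos: [589.5, -19.6, 125.0]
orientation: [1.169, 1.237, -1.157]
ft_force: [0.0, 1.5, -0.9]
width: 21.2
```

>>> {"method": "move_arm", "body": {"rows": [[0,-0.6,0,0,1],[0,-0.6,0,0,1]]}}

```text
t: 19.55
ee_pos: [589.4, -19.9, 125.1]
orientation: [1.17, 1.237, -1.157]
ft_force: [-0.2, 3.0, -0.1]
width: 21.6
```

>>> {"method": "move_arm", "body": {"rows": [[0,5,0,0,1],[0,8,0,0,1],[0,8,-2,0,1],[0,8,-4,0,1],[0,8,-4,0,1]]}}

```text
t: 20.18
ee_pos: [589.2, -12.1, 120.8]
orientation: [1.169, 1.238, -1.157]
ft_force: [0.6, 0.5, -0.2]
width: 21.3
```

>>> {"method": "move_arm", "body": {"rows": [[0,0,-0.8,0,1],[0,0,-0.8,0,1]]}}

```text
t: 20.42
ee_pos: [589.2, -12.1, 119.9]
orientation: [1.169, 1.238, -1.158]
ft_force: [0.0, -0.6, -0.6]
width: 21.3
```

>>> {"method": "move_arm", "body": {"rows": [[0,0,-0.8,0,1],[0,0,-0.8,0,1]]}}

```text
t: 20.68
ee_pos: [589.2, -12.1, 119.1]
orientation: [1.169, 1.238, -1.158]
ft_force: [-0.4, -0.4, -0.2]
width: 21.5
```

>>> {"method": "move_arm", "body": {"rows": [[0,0,-0.6,0,1],[0,0,-0.6,0,1]]}}

```text
t: 20.92
ee_pos: [589.3, -12.1, 118.9]
orientation: [1.169, 1.237, -1.157]
ft_force: [-1.0, -1.0, 4.8]
width: 21.1
```

>>> {"method": "move_arm", "body": {"rows": [[0,0,-0.5,0,1],[0,0,-0.5,0,1]]}}

```text
t: 21.18
ee_pos: [589.4, -12.2, 118.8]
orientation: [1.17, 1.237, -1.157]
ft_force: [-2.0, 1.0, 6.2]
width: 21.4
```

>>> {"method": "move_arm", "body": {"rows": [[0,0,20,0,1],[0,0,45,0,1],[0,0,75,0,1],[0,0,85,0,1],[0,0,85,0,1]]}}

```text
t: 21.8
ee_pos: [589.5, -12.2, 203.9]
orientation: [1.17, 1.237, -1.157]
ft_force: [0.1, 0.2, 0.1]
width: 21.3
```

Run:
```python
from h import *
o=ctrl.get_obs();P=(o['ee_pos'],o['orientation']);print(o['t'],o['ee_pos'],o['ft_force'],o['moment'])
im=get_image('wrist');cv2.imwrite("pics/w6.png",im)
for z in(-89,0,18):
    print(proj('wrist',o['ee_pos']+[0,0,z],P), proj('side',o['ee_pos']+[0,0,z]))
s=get_image('side');cv2.imwrite("pics/s6.png",cv2.resize(s[100:250,210:360],None,fx=4,fy=4,interpolation=cv2.INTER_CUBIC))
```

```text
21.8 [589.54942509 -12.17672136 203.87646393] [0.11129734 0.24152756 0.05341715] [-0.06471244 -0.08652534 -0.00306232]
[282.34209123 213.56407437] [285.34523297 182.56805203]
[283.77999144 269.16462318] [285.25309108 151.61004885]
[284.25051361 287.36891163] [285.23440571 145.07529562]
```

View pics/w6.png

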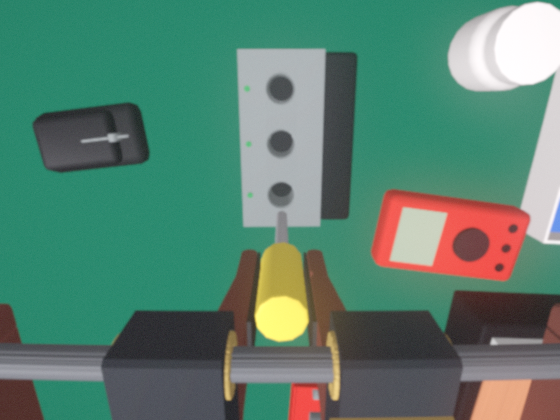

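View pics/s6.png

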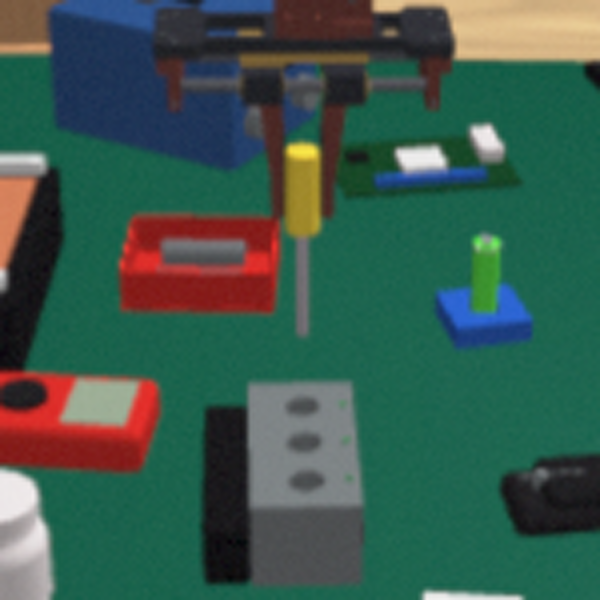

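>>> {"method": "move_arm", "body": {"rows": [[-20,50,0,0,1],[-40,100,0,0,1],[-60,150,0,0,1],[-80,205,0,0,1],[-102,255,0,0,1],[-102.2,263.5,-10,0,1],[-102.2,263.5,-24,0,1],[-102.2,263.5,-24,0,1],[-102.2,263.5,-24,0,1]]}}

```text
t: 23.02
ee_pos: [487.0, 250.1, 178.2]
orientation: [1.17, 1.238, -1.161]
ft_force: [0.4, -0.1, 0.2]
width: 21.3
```

Run:
```python
from h import *
o=ctrl.get_obs();P=(o['ee_pos'],o['orientation']);print(o['t'],o['ee_pos'],o['ft_force'],o['moment'])
im=get_image('wrist')[100:350,160:400]
s=get_image('side')[150:320,260:400]
cv2.imwrite("pics/c7.png",np.hstack([cv2.resize(im,(480,500)),cv2.resize(s,(412,500))])[:, :800])
```

```text
23.025 [486.95350278 250.08850821 178.24075988] [ 0.39777802 -0.14402853  0.15782354] [-0.0349887  -0.09639977 -0.0181641 ]
```

View pics/c7.png

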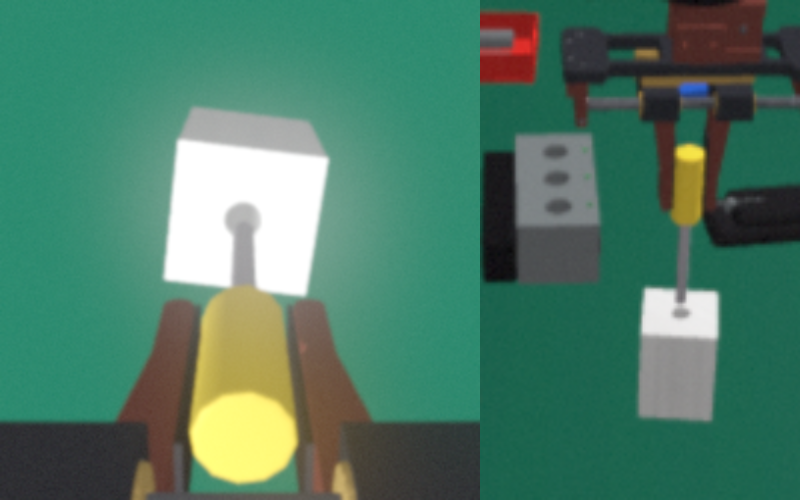

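>>> {"method": "move_arm", "body": {"rows": [[0.3,1,-10,0,1],[0.3,1,-25,0,1],[0.3,1,-45,0,1],[0.3,1,-65,0,1],[0.3,1,-78,0,1],[0.3,1,-82,0,1],[0.3,1,-82,0,1]]}}

```text
t: 24.0
ee_pos: [487.5, 251.6, 96.7]
orientation: [1.17, 1.238, -1.159]
ft_force: [-0.3, -1.0, -0.4]
width: 21.5
```

Going down without contact; lower the last 2.5 mm and release.

>>> {"method": "move_arm", "body": {"rows": [[0,0,-2,0,1],[0,0,-2.5,0,1],[0,0,-2.5,0,-1],[0,0,-2.5,0,-1],[0,0,-2.5,0,-1],[0,0,-2.5,0,-1]]}}

```text
t: 24.75
ee_pos: [487.5, 251.6, 94.3]
orientation: [1.17, 1.238, -1.159]
ft_force: [0.5, -0.2, -0.2]
width: 57.6
```

>>> {"method": "move_arm", "body": {"rows": [[0,0,30,0,-1],[0,0,70,0,-1],[0,0,110,0,-1],[0,-50,120,0,-1],[0,-110,120,0,-1],[-10,-170,120,0,-1],[-20,-230,100,0,-1],[-25,-290,80,0,-1],[-30,-350,70,0,-1],[-30,-410,60,0,-1],[-30,-450,60,0,-1],[-30,-470,60,0,-1]]}}

```text
t: 26.25
ee_pos: [457.4, -220.3, 154.2]
orientation: [1.172, 1.236, -1.161]
ft_force: [-0.1, -0.3, 0.6]
width: 88.0
```

Run:
```python
from h import *
o=ctrl.get_obs();print(o['t'],o['ee_pos'],o['width'])
```

```text
26.25 [ 457.35070697 -220.26392353  154.20374904] 87.97032630092896
```

>>> {"method": "move_arm", "body": {"rows": [[0,-10,0,0,-1],[0,-10,0,0,-1],[0,-10,0,0,-1]]}}

```text
t: 26.62
ee_pos: [457.4, -229.1, 154.2]
orientation: [1.171, 1.238, -1.16]
ft_force: [0.4, -1.4, 0.2]
width: 87.6
```

Run:
```python
from h import *
o=ctrl.get_obs();P=(o['ee_pos'],o['orientation']);print(o['t'],o['ee_pos'])
im=get_image('wrist');cv2.imwrite("pics/w8.png",im)
s=get_image('side')[140:320,240:400];cv2.imwrite("pics/s8.png",cv2.resize(s,None,fx=3.3,fy=3.3,interpolation=cv2.INTER_CUBIC))
t=get_image('top');cv2.imwrite("pics/t8.png",t)
print(proj('wrist',[457,-230.5,76],P))
```

```text
26.625 [ 457.36940996 -229.10520416  154.19041154]
[282.0903888 220.2244357]
```

View pics/w8.png

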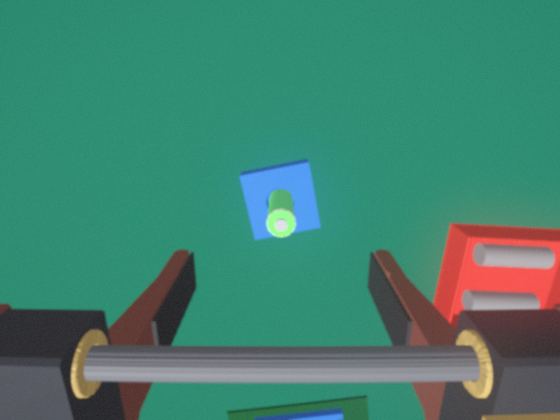

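View pics/s8.png

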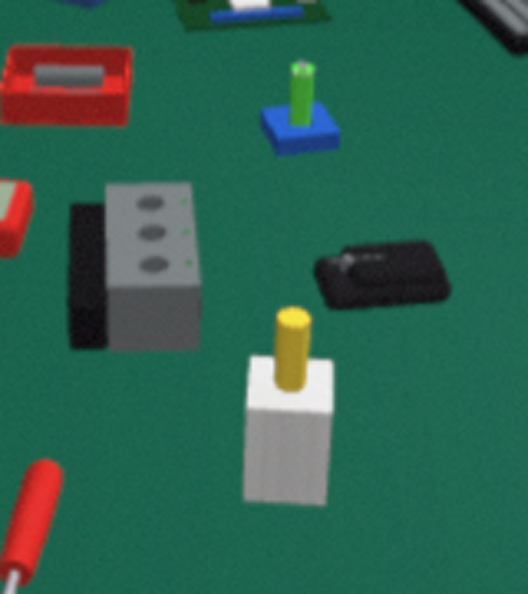

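Run:
```python
from h import *
o=ctrl.get_obs();P=(o['ee_pos'],o['orientation'])
print(plane('wrist',(281,225.5),76,P))
im=cv2.imread('pics/w8.png')[150:270,220:340];cv2.imwrite('pics/w8c.png',cv2.resize(im,None,fx=5,fy=5,interpolation=cv2.INTER_CUBIC))
t=cv2.imread('pics/t8.png')[250:290,380:420];cv2.imwrite('pics/t8c.png',cv2.resize(t,None,fx=12,fy=12,interpolation=cv2.INTER_CUBIC))
```

```text
[ 456.53953995 -234.86501275   76.        ]
```

View pics/w8c.png

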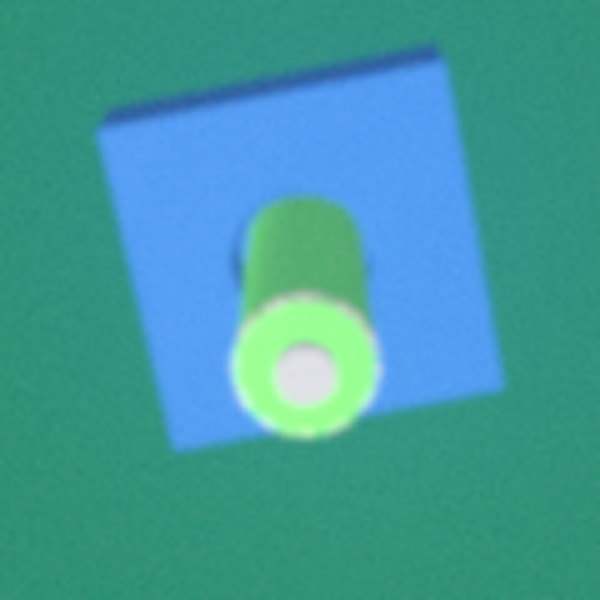

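>>> {"method": "move_arm", "body": {"rows": [[-0.5,-3,-40,0,-1],[-0.5,-3,-80,0,-1],[-0.5,-3,-105,0,-1],[-0.5,-3,-108,0,-1],[-0.5,-3,-108,0,-1],[-0.5,-3,-108,0,-1]]}}

```text
t: 27.52
ee_pos: [457.8, -232.7, 47.4]
orientation: [1.171, 1.235, -1.159]
ft_force: [0.2, -0.1, 0.7]
width: 87.8
```

Run:
```python
from h import *
o=ctrl.get_obs();P=(o['ee_pos'],o['orientation']);print(o['t'],o['ee_pos'])
im=get_image('wrist');cv2.imwrite("pics/w9.png",im)
for z in (6,73): print(proj('wrist',[o['ee_pos'][0],o['ee_pos'][1],z],P))
```

```text
27.525 [ 457.77234712 -232.67132431   47.40876248]
[282.99969826 237.93604689]
[284.45380092 296.25675674]
```

View pics/w9.png

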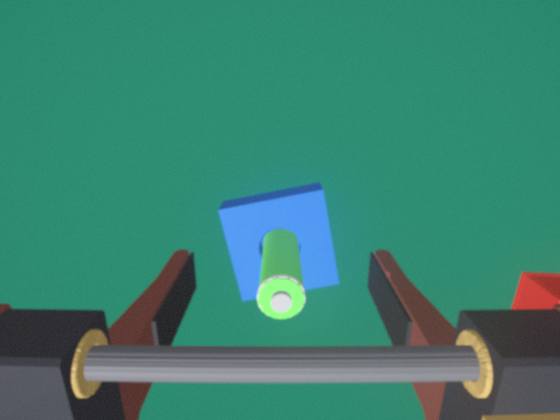

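>>> {"method": "move_arm", "body": {"rows": [[0,0,-1,0,1],[0,0,-1,0,1],[0,0,-1,0,1],[0,0,-1,0,1],[0,0,-1,0,1],[0,0,-1,0,1],[0,0,-1,0,1]]}}

```text
t: 28.45
ee_pos: [457.7, -232.7, 46.4]
orientation: [1.171, 1.235, -1.159]
ft_force: [-0.9, -0.5, 0.6]
width: 21.1
```

>>> {"method": "move_arm", "body": {"rows": [[0,0,15,0,1],[0,0,45,0,1],[0,0,75,0,1],[0,0,85,0,1],[0,0,85,0,1]]}}

```text
t: 29.08
ee_pos: [458.0, -232.8, 132.1]
orientation: [1.171, 1.234, -1.158]
ft_force: [0.2, 0.9, -0.5]
width: 20.5
```

Run:
```python
from h import *
o=ctrl.get_obs();P=(o['ee_pos'],o['orientation']);print(o['t'],o['ee_pos'])
im=get_image('wrist')
cv2.imwrite('pics/w10.png',cv2.resize(im[180:360,190:370],None,fx=3.3,fy=3.3,interpolation=cv2.INTER_CUBIC))
```

```text
29.075 [ 458.00127628 -232.83305175  132.0669773 ]
```

View pics/w10.png

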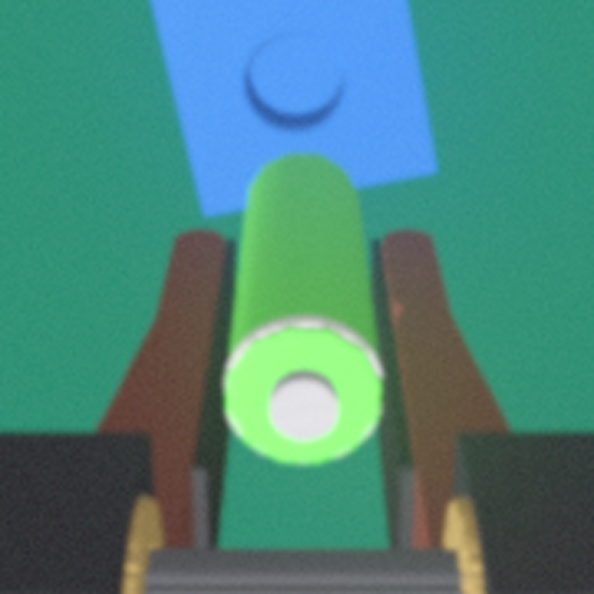

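>>> {"method": "move_arm", "body": {"rows": [[30,50,0,0,1],[60,100,0,0,1],[90,150,0,0,1],[115,195,0,0,1],[128,216,0,0,1],[131.5,222,-8,0,1],[131.5,222,-12,0,1],[131.5,222,-12,0,1],[131.5,222,-12,0,1]]}}

```text
t: 30.25
ee_pos: [588.5, -11.5, 119.1]
orientation: [1.172, 1.235, -1.16]
ft_force: [0.9, -1.0, -1.7]
width: 20.2
```

```bash
cat > look.py <<'E'
from h import *
import sys
k=sys.argv[1]
o=ctrl.get_obs();P=(o['ee_pos'],o['orientation']);print(o['t'],o['ee_pos'],o['ft_force'],o['width'])
im=get_image('wrist');s=get_image('side')
cv2.imwrite(f'pics/w{k}.png',im);cv2.imwrite(f'pics/s{k}.png',s)
cv2.imwrite(f'pics/c{k}.png',np.hstack([cv2.resize(im[130:330,200:360],(400,500),interpolation=cv2.INTER_CUBIC),cv2.resize(s[150:250,245:325],(400,500),interpolation=cv2.INTER_CUBIC)]))
E
python3 look.py 11
```

```text
30.25 [588.54832243 -11.52799158 119.11733165] [ 0.92280099 -0.95868719 -1.65267429] 20.165753435491506
```

View pics/c11.png

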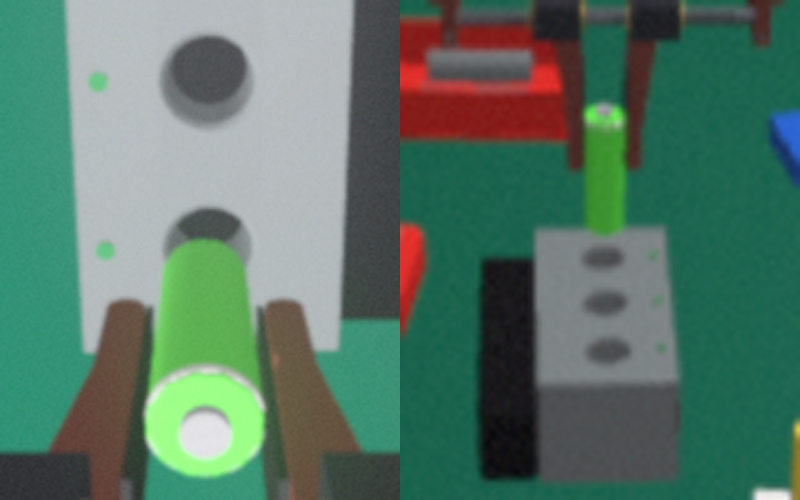

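Run:
```python
from h import *
P=(np.array([588.55,-11.53,119.1]),ctrl.get_obs()['orientation'])
im=cv2.imread('pics/w11.png')
cv2.imwrite('pics/w11c.png',cv2.resize(im[200:270,250:320],None,fx=8,fy=8,interpolation=cv2.INTER_CUBIC))
for n,uv,z in (('cellfar',(281.5,225.8),78.7),('wellfar',(282.8,212.8),60),('well left',(265.5,228),60),('well right',(300,228),60),('w1 far',(283,142),60),('w1 near',(283,181),60),('w1 left',(264,162),60),('w1 right',(301.5,162),60)):
    print(n,plane('wrist',uv,z,P).round(1))
```

```text
cellfar [587.1  -3.2  78.7]
wellfar [588.   -1.1  60. ]
well left [577.1 -12.3  60. ]
well right [600.  -11.1  60. ]
w1 far [585.4  44.8  60. ]
w1 near [586.9  20.2  60. ]
w1 left [574.3  31.7  60. ]
w1 right [597.7  33.   60. ]
```

View pics/w11c.png

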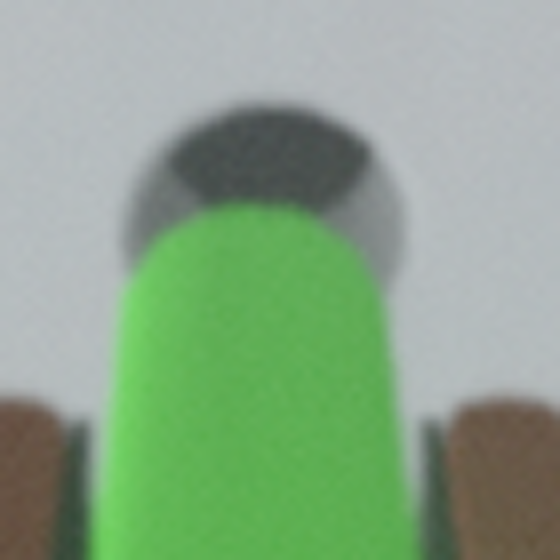

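>>> {"method": "move_arm", "body": {"rows": [[1.2,1.1,-5,0,1],[1.2,1.1,-12,0,1],[1.2,1.1,-16,0,1],[1.2,1.1,-16,0,1],[1.2,1.1,-16,0,1]]}}

```text
t: 30.98
ee_pos: [590.1, -10.1, 103.5]
orientation: [1.172, 1.235, -1.16]
ft_force: [-0.1, 0.3, -0.6]
width: 20.4
```

```bash
python3 look.py 12
python3 - <<'E'
from h import *
im=cv2.imread('pics/w12.png')
cv2.imwrite('pics/w12c.png',cv2.resize(im[200:270,250:320],None,fx=8,fy=8,interpolation=cv2.INTER_CUBIC))
E
```

```text
30.975 [590.14481455 -10.1254191  103.46405085] [-0.05455224  0.25440092 -0.56776791] 20.44522869891079
```

View pics/w12c.png

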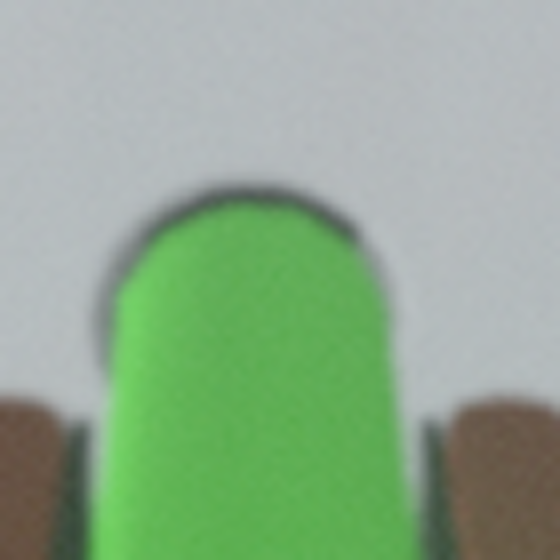

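View pics/c12.png

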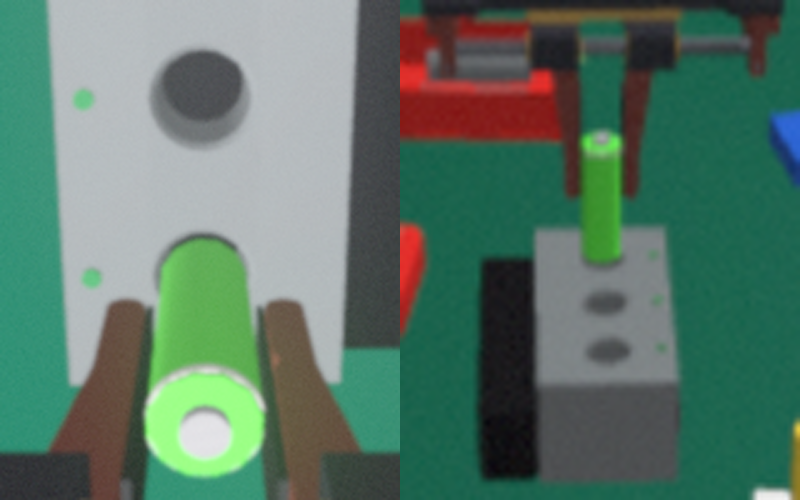

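>>> {"method": "move_arm", "body": {"rows": [[-0.4,-0.5,0,0,1],[-0.4,-0.5,-1,0,1],[-0.4,-0.5,-2,0,1],[-0.4,-0.5,-3,0,1],[-0.4,-0.5,-4,0,1],[-0.4,-0.5,-4,0,1]]}}

```text
t: 31.82
ee_pos: [589.8, -10.7, 99.5]
orientation: [1.172, 1.234, -1.16]
ft_force: [0.4, 0.3, -0.7]
width: 20.5
```

>>> {"method": "move_arm", "body": {"rows": [[0,0,-1,0,1],[0,0,-1.5,0,1],[0,0,-2,0,1],[0,0,-2,0,1]]}}

```text
t: 32.33
ee_pos: [589.8, -10.7, 97.4]
orientation: [1.172, 1.235, -1.16]
ft_force: [0.4, -0.5, -0.7]
width: 20.2
```

>>> {"method": "move_arm", "body": {"rows": [[0,0,-1,0,1],[0,0,-2,0,1],[0,0,-2.5,0,1],[0,0,-2.5,0,1]]}}

```text
t: 32.83
ee_pos: [589.8, -10.6, 94.9]
orientation: [1.172, 1.235, -1.16]
ft_force: [-0.8, -0.1, -0.4]
width: 20.6
```

>>> {"method": "move_arm", "body": {"rows": [[0,0,-2,0,1],[0,0,-4,0,1],[0,0,-6,0,1],[0,0,-8,0,1],[0,0,-8,0,1]]}}

```text
t: 33.45
ee_pos: [589.8, -10.7, 86.7]
orientation: [1.172, 1.235, -1.16]
ft_force: [0.5, 0.0, -1.5]
width: 20.3
```

>>> {"method": "move_arm", "body": {"rows": [[0,0,-2,0,1],[0,0,-4,0,1],[0,0,-6,0,1],[0,0,-8,0,1],[0,0,-10,0,1],[0,0,-12,0,1],[0,0,-13,0,1],[0,0,-13,0,1]]}}

```text
t: 34.45
ee_pos: [589.8, -10.7, 73.6]
orientation: [1.172, 1.235, -1.16]
ft_force: [-0.1, -1.3, -1.4]
width: 20.2
```

>>> {"method": "move_arm", "body": {"rows": [[0,0,-1,0,1],[0,0,-2,0,1],[0,0,-3,0,1],[0,0,-3.7,0,1],[0,0,-4.4,0,1],[0,0,-5,0,1],[0,0,-5,0,1]]}}

```text
t: 35.33
ee_pos: [589.9, -10.7, 69.1]
orientation: [1.172, 1.234, -1.16]
ft_force: [-0.9, 0.2, 4.6]
width: 20.3
```

>>> {"method": "move_arm", "body": {"rows": [[0,0,-0.7,0,1],[0,0,-1.4,0,1],[0,0,-2,0,1],[0,0,-2,0,1]]}}

```text
t: 35.83
ee_pos: [589.9, -10.7, 67.6]
orientation: [1.172, 1.234, -1.159]
ft_force: [-1.4, 0.1, 5.1]
width: 20.6
```

>>> {"method": "move_arm", "body": {"rows": [[0,0,-0.7,0,1],[0,0,-1.4,0,1],[0,0,-2,0,1],[0,0,-2,0,1]]}}

```text
t: 36.33
ee_pos: [589.9, -10.7, 66.0]
orientation: [1.172, 1.234, -1.159]
ft_force: [-1.8, 0.3, 5.4]
width: 20.6
```

>>> {"method": "move_arm", "body": {"rows": [[0,0,-0.7,0,1],[0,0,-1.2,0,1],[0,0,-1.2,0,1]]}}

```text
t: 36.7
ee_pos: [589.9, -10.7, 65.3]
orientation: [1.172, 1.234, -1.159]
ft_force: [-1.1, -0.4, 5.6]
width: 20.3
```

>>> {"method": "move_arm", "body": {"rows": [[0,0,-0.7,0,1],[0,0,-1.2,0,1],[0,0,-1.2,0,1]]}}

```text
t: 37.08
ee_pos: [590.0, -10.7, 65.3]
orientation: [1.172, 1.234, -1.159]
ft_force: [-2.4, 0.4, 12.6]
width: 20.4
```

>>> {"method": "move_arm", "body": {"rows": [[0,0,-0.7,0,1],[0,0,-1.2,0,1],[0,0,-1.2,0,1]]}}

```text
t: 37.45
ee_pos: [590.1, -10.7, 65.2]
orientation: [1.172, 1.234, -1.159]
ft_force: [-2.4, -0.7, 13.2]
width: 20.4
```

>>> {"method": "move_arm", "body": {"rows": [[0,0,0.5,0,1],[0,0,0.5,0,-1],[0,0,0.5,0,-1],[0,0,0.5,0,-1],[0,0,0.5,0,-1],[0,0,0.5,0,-1],[0,0,0.5,0,-1]]}}

```text
t: 38.33
ee_pos: [590.0, -10.7, 65.7]
orientation: [1.172, 1.234, -1.159]
ft_force: [-0.5, -0.6, 0.1]
width: 76.5
```

>>> {"method": "move_arm", "body": {"rows": [[0,0,15,0,-1],[0,0,40,0,-1],[0,0,80,0,-1],[0,0,110,0,-1],[-50,-40,120,0,-1],[-80,-80,120,0,-1],[-110,-120,120,0,-1],[-110,-120,120,0,-1]]}}

```text
t: 39.33
ee_pos: [478.4, -132.6, 186.8]
orientation: [1.175, 1.232, -1.162]
ft_force: [0.1, -0.3, 0.5]
width: 87.7
```

```bash
python3 look.py 13
python3 - <<'E'
from h import *
s=cv2.imread('pics/s13.png');cv2.imwrite('pics/s13c.png',cv2.resize(s[140:320,240:400],None,fx=3.3,fy=3.3,interpolation=cv2.INTER_CUBIC))
t=get_image('top');cv2.imwrite('pics/t13.png',t)
for x in ([589.6,-10.5,95],[589.6,-10.5,92]): print(proj('side',x),proj('top',x))
E
```

```text
39.325 [ 478.43903645 -132.55345248  186.81456587] [ 0.14634689 -0.31328454  0.47041695] 87.70033409398839
[285.32476174 189.50443912] [303.83951068 211.36341263]
[285.32790094 190.49491776] [303.74946707 211.58821684]
```

View pics/s13c.png

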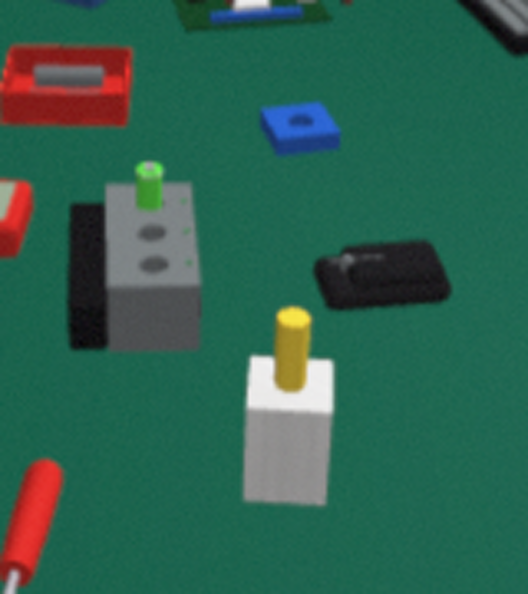

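View pics/t13.png

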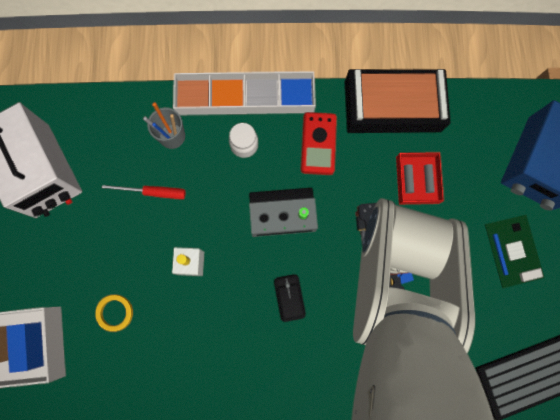

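```bash
python3 -c "
from workcell import ctrl
print(ctrl.close_job())"
```

```text
the job is handed in; nothing more can be done
None
```

The job is handed in at about t = 39.5 s. By my last checks the green cell is fully home in well 0, which was the clear one, and the feeler is back in its stand.

- **Feeling the wells:** Touching lightly (about 4–6 N each, under the contacts' 7 N), I felt a plug at about 17 mm in well 2 and at about 21 mm in well 1. Well 0 had its bottom at about 30 mm. I also touched the walls of well 0 lightly to find its centre.
- **Feeler:** I put it back in its stand and let go; the last pictures show it standing upright there.
- **Cell:** It went into well 0 without jamming. The contact gave way at about 5 N over about 5 mm, then stopped hard at 13 N, with the tool within 0.2 mm of the height I had worked out for fully home.
- **Last look:** After letting go, the side and top pictures show the cell upright in well 0, the other things where they were, and the arm clear.

Two checks did not agree fully:
- **Feeler y-span:** Touching the walls in y gave a span of about 16 mm instead of 14.5 mm, so the feeler probably pivoted a little in the grip. I used the wrist picture for the y centring instead.
- **Cell height:** The side picture shows the cell top about 0.7 px lower than predicted, which matches an offset I saw earlier with the feeler tip.

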